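# Tip the guide block into its nest and flip the clamp over it

### The job

One guide block is standing on end in its nest: push it over, away from the nest's open end, so that it lies flat in the nest with its green label up. Then push that nest's open red-handled clamp over until it comes down and its pad rests on the block. Only push with the fingers, never lift the block, and leave the other nest, its block and clamp, and all the loose things on the bed alone.

Things in the scene. Friction and masses are not known exactly. Their poses are not given: they have to be found in the camera images.
- guide_a: the guide block to tip: aluminium, 36 (x) x 44 (y) x 80 (z) mm, about 0.3 kg, standing on end; a white roller (radius 14 mm, axis along y) on top makes it 94 mm high. Origin: centre of its foot; z up along it; -x is the face with the green label, towards the nest's open end. Push about 65 mm above the foot; past 23 degrees it falls by itself
- guide_a_center (a point): middle of that block: on its axis, 47 mm from its foot
- nest_a_floor (a point): centre of the floor of the nest in which that block stands, on top of its aluminium base plate (200 x 150 x 12 mm), 12 mm above the bed. x runs along the nest from its open end to its end stop, z up. The block stands about 60 mm to the -x side of this point; tipped towards +x it lies over this point. Two dark walls along x, 50 mm apart inside, 6 mm thick and 14 mm high, guide it
- nest_a_stop (a point): middle of the inner face of that nest's dark end stop, at the floor, 80 mm to the +x side of the floor's centre; the stop is 14 mm high and 8 mm thick
- clamp_a (a joint): angle of that nest's flip-over clamp (rad): 0 = level across the nest, pad on a lying block; 1.57 = upright; starts leaning outwards (nest's +y side) at 1.75 to 2.1, its stop. Light hinge (0.04 N m friction): stays put leaning outwards, falls shut slowly by its weight once pushed below about 0.9; without a block it sinks to -0.35
- clamp_a_hinge (a point): hinge axis of that clamp: level, along the nest's x, 64 mm above the bed, 5 mm to +x and 48 mm to +y of the nest's centre, in a steel bracket 32 mm wide along x and 22 mm along y whose top is 74 mm above the bed
- clamp_a_tip (a point): outer end of that clamp's red grip, 100 mm from the hinge. From the hinge outwards: a steel bar 14 mm wide and 12 mm thick to 66 mm, then the red round grip of 16 mm diameter to 100 mm
- pad_a: black rubber pad under that clamp's bar, 20 mm in diameter and 10 mm thick, 48 mm from the hinge; origin on the bar's underside, 10 mm above the face that presses on the block; it gives up to 7 degrees
- nest_b_floor (a point): the other nest, the same as the first, already loaded and clamped: leave alone
- clamp_b (a joint): angle of the other nest's clamp, closed at 0: leave alone
- guide_b: the other guide block, the same as the first but already lying under its clamp, label up; origin at the centre of its underside as it lies. Leave alone
- screwdriver: screwdriver 160 mm long lying between the nests, at most 35 mm high; origin near its middle underneath. Leave alone
- roller: spare white roller standing on its flat, 34 mm in diameter, 22 mm high; origin underneath. Leave alone
- tape: yellow ring, 90 mm in diameter, 19 mm high; origin underneath. Leave alone
- bottle: small bottle with a red cap, 52 mm in diameter, 120 mm high, behind the nests; origin underneath. Leave alone
- wrench: wrench 150 mm long, lying flat; origin near its middle underneath. Leave alone
- angle: steel angle bracket 50 x 40 x 40 mm; origin underneath. Leave alone

How it is judged:
On the way, in this order (a step that is already met when the one before it is completed fails the run):
1. the standing block lies flat in its nest, green label up, with the clamp still open (angle between guide_a's own x axis and vertical above 3 rad and x of guide_a_center in the frame of nest_a_floor between -0.03 and 0.045 m and y of guide_a_center in the frame of nest_a_floor between -0.008 and 0.008 m and z of guide_a_center in the frame of nest_a_floor below 0.022 m and value of joint clamp_a above 1 rad), for 0.2 s.
2. that nest's clamp is flipped over and its pad rests on the block (angle between guide_a's own x axis and vertical above 3 rad and x of guide_a_center in the frame of nest_a_floor between -0.03 and 0.045 m and y of guide_a_center in the frame of nest_a_floor between -0.008 and 0.008 m and z of guide_a_center in the frame of nest_a_floor below 0.022 m and value of joint clamp_a between -0.08 and 0.08 rad and contact force between pad_a and guide_a above 0.1 N), for 0.2 s.
At the end, for the whole second after the job is handed in: the block lies flat (within 8 degrees) in its nest, label up, its middle within 8 mm of the nest's centre line and between 30 mm before and 45 mm beyond the nest's centre; the clamp is level within 0.08 rad with its pad pressing on the block (over 0.1 N); all at rest (all of step 2 and linear speed of guide_a below 0.02 m/s and velocity of joint clamp_a between -0.05 and 0.05 rad/s); the robot touches nothing.
It fails at once if the block is lifted (height (world z) of guide_a_center above 0.085 m).
It fails at once if the other nest's clamp or block is disturbed (value of joint clamp_b above 0.12 rad or value of joint clamp_b below -0.12 rad or distance of guide_b from where it was at the start of the episode above 0.012 m).
It fails at once if a loose thing on the bed is moved more than 20 mm (distance of any of screwdriver, roller, tape, bottle, wrench, angle from where it was at the start of the episode above 0.02 m).
It also fails if it takes over 48 s, if anything falls off the work surface, if the arm or the gripper's body presses on something with over 40 N, if the wrist force passes 120 N, or if a joint passes its speed limit or range.

### The arm

A 6-joint arm with a two-finger parallel gripper is mounted at the origin on the work surface. World frame = base frame: x ahead of the robot, y to its left, z up, the work surface at z = 0. Lengths are in m, angles in rad, forces in N, time in s.
With the tool pointing down it reaches from about 0.3 to 0.875 m from the base axis. Payload 6.4 kg.
Tool frame: the origin (TCP) lies midway between the tips of the shut fingers; the grasp point (between the pads) lies 19 mm behind it (ctrl.tcp_to_grasp is the distance from the TCP to the grasp point, in m); z points along the fingers, y is the direction in which the jaws open and shut (so a half turn about z gives the same grasp; the last joint's range is limited). The gripper opens to 85 mm and grips with 20 to 120 N. Pads are 22 mm wide; open, the fingers measure 114 mm over their backs; the gripper's body (76 mm by 85 mm) begins 54 mm behind the grasp point. The pads swing forward as they close: fully open they stand 13 mm farther back than shut.
Start: joints at [-1.463, 0.181, 1.607, -0, 1.354, -0.206], TCP at [0.178, -0.547, 0.231] pointing down, gripper open.
Joint ranges: [-2.99, 2.99], [-0.89, 2.07], [0.3, 2.58], [-1.14, 4.28], [0, 2.63], [-3.12, 3.12]. Speed limits (rad/s): [2.57, 2.57, 3.01, 3.14, 3.14, 3.14].

### API

Orientations are given as a unit quaternion [w, x, y, z].
In Python, from bench import monitor, imaging, order, spotter, ctrl gives the robot as it stands.
- The arm moves only by the shell command python3 -m pendant 'ROWS'. ROWS is JSON, a list that holds one entry, the list of rows, each a list of 5 numbers: the shift along the world's x, y, z in mm, then the turn about the world's z in degrees, then the finger opening in mm, from 0 to 85.4. A call has 1 to 8 rows; each row shifts and turns the commanded pose from where the row before left it; what a row does not reach is not made up. A row lasts 1/8 s, in which the tool goes at most 62.5 mm and 10.7 degrees, less where a joint would pass 70% of its speed; a pose out of reach is approached as far as the arm can. A call with a gripper value outside its range is refused whole. The fingers move at their own pace and stop on an object; the grip force is fixed at half the most. Time passes only in rows, so rows that do not move let the fingers close. It gives the time, the measured TCP pose, the force and the opening at its end, in the units of the state.
- monitor.get_obs(): the state, without advancing time (a new reading comes with each control period).
- imaging.camera(name): name is "scene" or "top" or "wrist"; returns a dict with "img" (384x512x3 uint8, red, green, blue), "vfov" (degrees; the focal length in pixels is half the picture's height over the tangent of half this angle, whatever the lens; pixels are square), "cx", "cy" (the principal point, pixels), "origin" and "orientation" of the camera in the world. Camera axes: x right, y down, z forward; pixel columns grow to the right and rows downward; lengths in m; the calibration is good to about 2 mm. A picture is of the moment at which its call begins. There is no depth.
- order.hand_in(): hands the job in, once; it reports no verdict.
Trained networks look in the newest picture that a camera, given by its name, has taken for a name from the list of things; names that differ only in an ending like _2 or _b are one class to them, and where a whole thing is asked for, a point or a joint stands for the part that bears it (a point fixed in the world has none). Each returns a list of dicts, best first, with "confidence" (0 to 1); they miss things now and then, are a little off and sometimes report something else, mostly with a low value. They report only what shows in the picture. A call takes as long as a camera call.
- spotter.recognise(camera, thing): "at" ([x, y, z] in m, in the coordinates of the camera as it stood for that picture, good to about 4 mm: the middle of the surface that is visible of it).
- spotter.tip_of(camera, thing): "at" ([x, y, z] in m, in the coordinates of the camera as it stood for that picture, good to about 4 mm: a listed point, or the origin of a listed thing).
The state is a dict: "time_s": time; "q": joint angles; "dq": joint speeds; "joint_efforts": joint torques, N m; "eef_pos": TCP position; "eef_rot": TCP orientation; "wrist_force": force on the tool from outside, world axes, zero at the start; "torque": the same for the moment, N m; "opening": opening from 0.0 (shut) to 1.0 (fully open).
Only numpy, scipy, OpenCV 4.12 (cv2) and the standard library are available. Lean on these libraries where they do the work, as an engineer would, in place of code of your own. Each camera call takes 0.05 s, during which the arm holds its last target. There are 200 camera calls.

## Working session

There is one attempt and no reset: what is moved stays moved. The work goes in short steps, Python scripts to look and compute and a shell command to move; the robot and the scene stay as the last step left them, time stands still between calls to the robot, and variables do not carry over. Pictures are saved under pics/ and viewed, about 8 in all and at most 12, crops included, and the job is handed in when it is done.

```bash
mkdir -p pics
cat > h.py <<'E'
from bench import monitor, imaging, order, spotter, ctrl
import numpy as np, cv2
from scipy.spatial.transform import Rotation as R
def cam(n,f=None):
    c=imaging.camera(n); w,x,y,z=c['orientation']; c['R']=R.from_quat([x,y,z,w]).as_matrix()
    c['f']=192/np.tan(np.radians(c['vfov'])/2); c['origin']=np.array(c['origin'])
    if f: cv2.imwrite('pics/'+f,c['img'][:,:,::-1])
    return c
def W(c,p): return c['R']@np.array(p)+c['origin']
def pix(c,u,v,z):
    d=c['R']@np.array([(u-c['cx'])/c['f'],(v-c['cy'])/c['f'],1]); return c['origin']+d*(z-c['origin'][2])/d[2]
def proj(c,p):
    q=c['R'].T@(np.array(p)-c['origin']); return q[:2]/q[2]*c['f']+[c['cx'],c['cy']]
E
python3 - <<'E'
from h import *
np.set_printoptions(precision=3,suppress=True)
for n in ['top','scene']:
    c=cam(n,n+'1.png'); print(n,c['vfov'],c['origin'],c['R'][:,2])
    for t in ['guide_a','guide_a_center','nest_a_floor','nest_a_stop','clamp_a_hinge','clamp_a_tip','pad_a','screwdriver','bottle','roller','tape','wrench','angle']:
        print(t,[(round(d['confidence'],2),W(c,d['at'])) for d in spotter.tip_of(n,t)])
o=monitor.get_obs();print(o['eef_pos'],o['eef_rot'],o['time_s'],o['opening'])
a=cv2.imread('pics/top1.png');b=cv2.imread('pics/scene1.png')
E
```

```text
top 50.86185874445205 [ 0.472 -0.014  1.153] [ 0.099  0.029 -0.995]
guide_a [(0.58, array([0.555, 0.188, 0.014])), (0.51, array([ 0.529, -0.162,  0.015]))]
guide_a_center [(0.51, array([ 0.529, -0.155,  0.06 ]))]
nest_a_floor [(0.63, array([ 0.58 , -0.175,  0.011])), (0.44, array([ 0.53 , -0.161,  0.016]))]
nest_a_stop [(0.74, array([ 0.658, -0.205,  0.016])), (0.3, array([ 0.582, -0.173,  0.012]))]
clamp_a_hinge [(0.47, array([ 0.604, -0.136,  0.064])), (0.4, array([0.603, 0.436, 0.   ]))]
clamp_a_tip [(0.62, array([ 0.615, -0.097,  0.157])), (0.6, array([ 0.529, -0.16 ,  0.014]))]
pad_a [(0.38, array([ 0.608, -0.123,  0.112])), (0.33, array([ 0.532, -0.16 ,  0.017]))]
screwdriver [(0.54, array([0.541, 0.001, 0.001]))]
bottle [(0.87, array([0.783, 0.05 , 0.   ]))]
roller [(0.55, array([0.357, 0.022, 0.002])), (0.2, array([0.457, 0.436, 0.002]))]
tape [(0.87, array([0.604, 0.433, 0.002]))]
wrench []
angle [(0.6, array([0.457, 0.435, 0.004]))]
scene 44.90877410363567 [ 1.332 -0.613  0.93 ] [-0.574  0.487 -0.658]
guide_a [(0.88, array([ 0.526, -0.16 ,  0.019])), (0.84, array([0.549, 0.
[... 318 characters left out ...]
 ,  0.158])), (0.23, array([ 0.599, -0.137,  0.07 ]))]
pad_a [(0.5, array([ 0.602, -0.127,  0.113])), (0.34, array([0.6  , 0.436, 0.002]))]
screwdriver [(0.61, array([ 0.528, -0.16 ,  0.019])), (0.54, array([ 0.544, -0.004,  0.005]))]
bottle [(0.8, array([0.782, 0.044, 0.004])), (0.32, array([0.601, 0.435, 0.005])), (0.16, array([ 0.617, -0.098,  0.158]))]
roller [(0.44, array([0.357, 0.02 , 0.001]))]
tape [(0.59, array([0.599, 0.432, 0.001]))]
wrench [(0.73, array([ 0.56 , -0.446,  0.001])), (0.56, array([ 0.598, -0.137,  0.066])), (0.32, array([ 0.604, -0.126,  0.111]))]
angle [(0.63, array([0.455, 0.433, 0.005]))]
[ 0.177 -0.547  0.231] [-0.     0.988  0.156 -0.   ] 1.4 1.0002752802019756
```

View pics/top1.png

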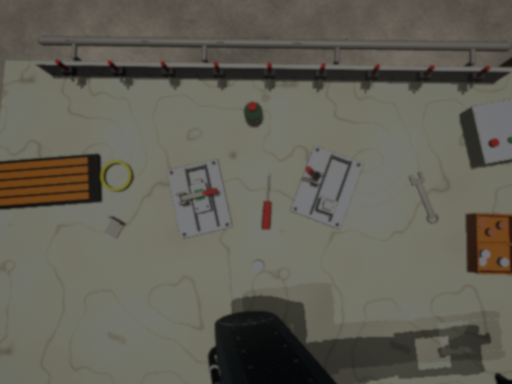

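View pics/scene1.png

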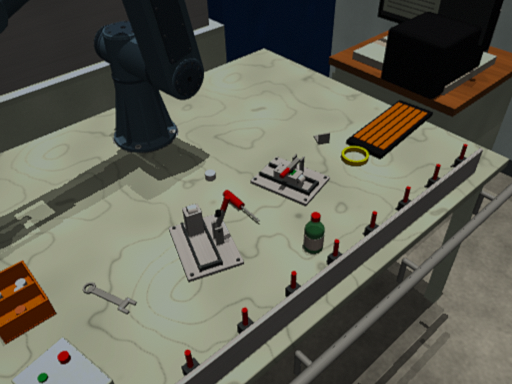

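The top and scene views agree. Nest A has its centre at about (0.581, -0.177) with a yaw of about -20°. The block stands at about (0.526, -0.159), top px (330,205). The clamp leans outwards at (313,173), with its tip about 0.158 m high. The measured hinge matches the given geometry, so I'm moving in behind the block.

```bash
python3 -m pendant '[[[35,52,0,-5,0],[35,52,0,-5,0],[35,52,0,-5,0],[35,52,0,-5,0],[35,52,0,-5,0],[35,52,0,-5,0],[35,52,0,-5,0],[33,50,0,-3,0]]]'
python3 -m pendant '[[[0,0,0,0,0],[0,0,0,0,0]]]'
python3 - <<'E'
from h import *
np.set_printoptions(precision=3,suppress=True)
o=monitor.get_obs();print(o['eef_pos'],o['eef_rot'],o['time_s'],o['opening'],o['q'])
for n in ['top','scene','wrist']:
    c=cam(n,n+'2.png')
    for t in ['guide_a','guide_a_center','nest_a_floor','nest_a_stop','clamp_a_hinge','clamp_a_tip']:
        print(n,t,[(round(d['confidence'],2),W(c,d['at'])) for d in spotter.tip_of(n,t)])
E
```

```text
time_s: 2.4
eef_pos: [0.4558, -0.1322, 0.2318]
eef_rot: [0.0, 0.985, -0.175, 0.001]
wrist_force: [1.7, -1.2, -0.0]
opening: -0.003
time_s: 2.65
eef_pos: [0.4547, -0.134, 0.2313]
eef_rot: [0.0, 0.985, -0.173, -0.0]
wrist_force: [-0.1, -0.8, -0.5]
opening: -0.003
[ 0.455 -0.134  0.231] [ 0.     0.985 -0.173 -0.   ] 2.65 -0.002644294597339511 [-0.537 -0.05   1.852 -0.001  1.34   1.382]
top guide_a [(0.76, array([0.554, 0.19 , 0.013])), (0.42, array([ 0.531, -0.16 ,  0.016]))]
top guide_a_center [(0.52, array([0.456, 0.437, 0.003]))]
top nest_a_floor [(0.67, array([ 0.586, -0.17 ,  0.016]))]
top nest_a_stop [(0.7, array([ 0.658, -0.207,  0.017]))]
top clamp_a_hinge [(0.58, array([ 0.605, -0.136,  0.066]))]
top clamp_a_tip [(0.44, array([ 0.615, -0.102,  0.158]))]
scene guide_a [(0.79, array([ 0.531, -0.164,  0.017])), (0.6, array([0.552, 0.189, 0.015]))]
scene guide_a_center [(0.89, array([ 0.528, -0.157,  0.061]))]
scene nest_a_floor [(0.65, array([ 0.585, -0.176,  0.013]))]
scene nest_a_stop [(0.94, array([ 0.657, -0.202,  0.015]))]
scene clamp_a_hinge [(0.73, array([ 0.598, -0.137,  0.07 ]))]
scene clamp_a_tip [(0.54, array([ 0.616, -0.101,  0.161]))]
wrist guide_a [(0.96, array([ 0.527, -0.162,  0.01 ]))]
wrist guide_a_center [(0.58, array([ 0.53 , -0.164,  0.054]))]
wrist nest_a_floor [(0.56, array([ 0.583, -0.18 ,  0.012]))]
wrist nest_a_stop [(0.51, array([ 0.527, -0.164,  0.012]))]
wrist clamp_a_hinge [(0.63, array([ 0.601, -0.134,  0.064]))]
wrist clamp_a_tip [(0.74, array([ 0.616, -0.103,  0.152]))]
```

View pics/wrist2.png

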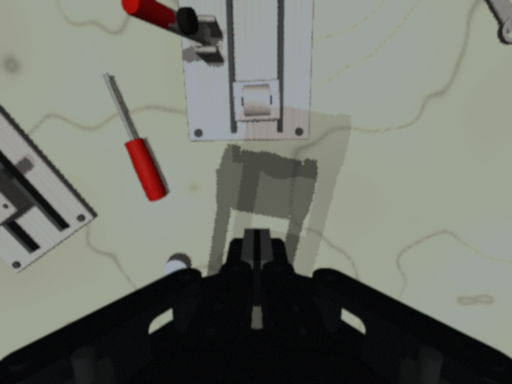

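The wrist view shows the block (257,100) centred ahead of the fingers (257,230), with the nest axis vertical in the picture, so the tool is lined up. I'll go down to z≈0.079 and push.

```bash
python3 -m pendant '[[[0,0,-51,0,0],[0,0,-51,0,0],[0,0,-50,0,0],[19,-7,0,0,0],[19,-7,0,0,0],[5,-2,0,0,0],[5,-2,0,0,0],[5,-2,0,0,0]]]'
python3 -m pendant '[[[4,-1,0,0,0],[4,-2,0,0,0],[4,-1,0,0,0],[4,-2,0,0,0],[0,0,0,0,0]]]'
python3 - <<'E'
from h import *
np.set_printoptions(precision=3,suppress=True)
c=cam('scene'); p=proj(c,[.56,-.17,.05]).astype(int)
cv2.imwrite('pics/s3.png',cv2.resize(c['img'][p[1]-70:p[1]+70,p[0]-90:p[0]+90,::-1],None,fx=4,fy=4))
for t in ['guide_a','guide_a_center']:
        print(t,[(round(d['confidence'],2),W(c,d['at'])) for d in spotter.tip_of('scene',t)])
E
```

```text
time_s: 4.7
eef_pos: [0.5074, -0.1537, 0.0793]
eef_rot: [-0.0, 0.985, -0.174, -0.0]
wrist_force: [-0.6, 0.3, 1.5]
opening: 0.004
time_s: 5.32
eef_pos: [0.5241, -0.1602, 0.0793]
eef_rot: [0.0, 0.985, -0.174, 0.0]
wrist_force: [-0.0, 0.6, 0.3]
opening: -0.001
guide_a [(0.66, array([ 0.532, -0.159,  0.025]))]
guide_a_center [(0.8, array([ 0.547, -0.164,  0.065])), (0.73, array([ 0.558, -0.445,  0.001]))]
```

View pics/s3.png

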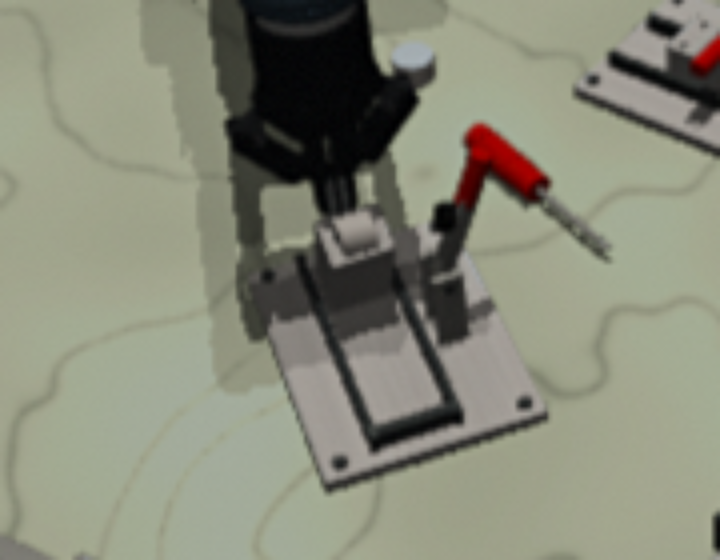

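The block is tilting, about 20° towards the end stop, and its foot is still in place. I'll continue.

```bash
python3 -m pendant '[[[4,-1,0,0,0],[4,-2,0,0,0],[4,-1,0,0,0],[4,-2,0,0,0],[0,0,0,0,0],[0,0,0,0,0],[0,0,0,0,0]]]'
python3 - <<'E'
from h import *
np.set_printoptions(precision=3,suppress=True)
c=cam('scene'); p=proj(c,[.56,-.17,.05]).astype(int)
cv2.imwrite('pics/s4.png',cv2.resize(c['img'][p[1]-70:p[1]+70,p[0]-90:p[0]+90,::-1],None,fx=4,fy=4))
for t in ['guide_a','guide_a_center','clamp_a_tip','clamp_a_hinge']:
        print(t,[(round(d['confidence'],2),W(c,d['at'])) for d in spotter.tip_of('scene',t)])
E
```

```text
time_s: 6.35
eef_pos: [0.5396, -0.1659, 0.0792]
eef_rot: [-0.0, 0.985, -0.174, -0.0]
wrist_force: [-0.6, 0.4, 0.2]
opening: -0.003
guide_a [(0.73, array([0.55 , 0.185, 0.013])), (0.63, array([ 0.547, -0.163,  0.036])), (0.3, array([0.602, 0.433, 0.003]))]
guide_a_center [(0.59, array([0.453, 0.433, 0.005]))]
clamp_a_tip [(0.65, array([ 0.616, -0.099,  0.156])), (0.21, array([ 0.557, -0.443,  0.   ]))]
clamp_a_hinge [(0.62, array([ 0.596, -0.137,  0.071]))]
```

View pics/s4.png

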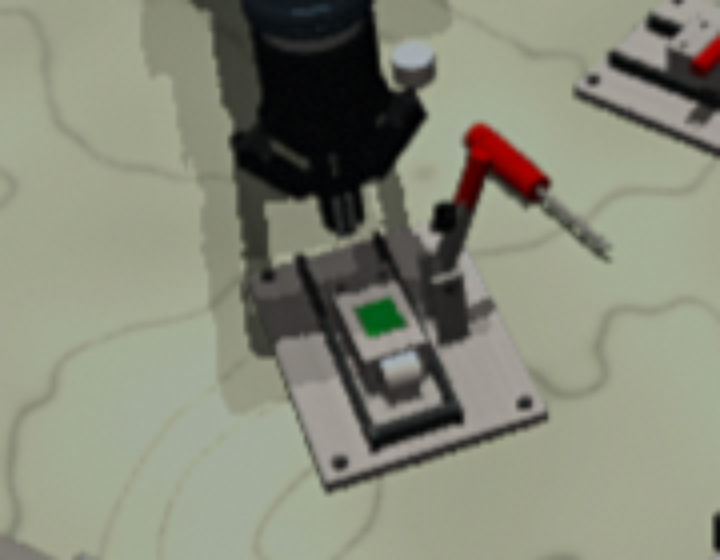

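The block lies flat with the green label up (380,315 in the crop), and the clamp is still open. I'll rise over it and come down on the clamp's outer side.

```bash
python3 -m pendant '[[[0,0,57,0,0],[0,0,57,0,0],[0,0,57,0,0],[31,39,0,0,0],[31,39,0,0,0],[31,38,0,0,0],[0,0,0,0,0],[0,0,0,0,0]]]'
python3 - <<'E'
from h import *
np.set_printoptions(precision=3,suppress=True)
c=cam('wrist','w5.png')
for n in ['wrist','top','scene']:
  c=cam(n)
  for t in ['guide_a_center','nest_a_floor','clamp_a_tip','clamp_a_hinge']:
        print(n,t,[(round(d['confidence'],2),W(c,d['at'])) for d in spotter.tip_of(n,t)])
E
```

```text
time_s: 7.6
eef_pos: [0.6325, -0.0499, 0.2499]
eef_rot: [0.0, 0.985, -0.174, -0.0]
wrist_force: [0.0, -0.8, -0.2]
opening: -0.004
wrist guide_a_center [(0.78, array([ 0.594, -0.183,  0.024]))]
wrist nest_a_floor []
wrist clamp_a_tip [(0.58, array([ 0.616, -0.103,  0.157]))]
wrist clamp_a_hinge [(0.69, array([ 0.599, -0.135,  0.064]))]
top guide_a_center [(0.92, array([ 0.595, -0.177,  0.03 ]))]
top nest_a_floor [(0.95, array([ 0.584, -0.172,  0.015]))]
top clamp_a_tip [(0.57, array([ 0.615, -0.098,  0.158]))]
top clamp_a_hinge [(0.52, array([ 0.591, -0.175,  0.03 ]))]
scene guide_a_center [(0.91, array([ 0.594, -0.177,  0.033]))]
scene nest_a_floor [(0.63, array([ 0.582, -0.179,  0.015]))]
scene clamp_a_tip [(0.63, array([ 0.617, -0.098,  0.159]))]
scene clamp_a_hinge [(0.5, array([ 0.599, -0.137,  0.068]))]
```

View pics/w5.png

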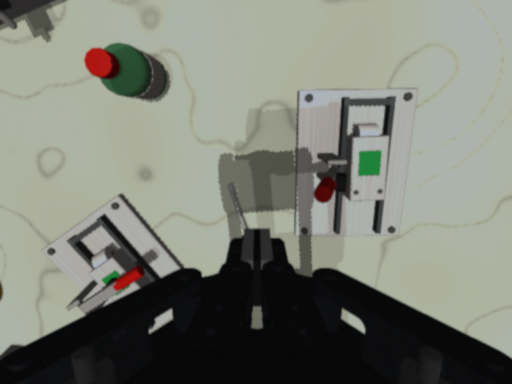

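The block centre is about +12 mm along the nest and on its centre line, with the label up (370,163). The clamp grip is at (325,190), and the fingers are well outboard of it. Now I'll lower and push the clamp over.

```bash
python3 -m pendant '[[[0,0,-42,0,0],[0,0,-42,0,0],[0,0,-41,0,0],[-8,-23,0,0,0],[-4,-11,0,0,0],[-4,-11,0,0,0],[-4,-11,0,0,0],[-4,-11,0,0,0]]]'
python3 -m pendant '[[[-4,-11,0,0,0],[-4,-11,0,0,0],[-4,-11,0,0,0],[0,0,0,0,0]]]'
python3 - <<'E'
from h import *
np.set_printoptions(precision=3,suppress=True)
c=cam('scene'); p=proj(c,[.59,-.15,.08]).astype(int)
cv2.imwrite('pics/s6.png',cv2.resize(c['img'][p[1]-70:p[1]+70,p[0]-90:p[0]+90,::-1],None,fx=4,fy=4))
for t in ['guide_a_center','clamp_a_tip']:
        print(t,[(round(d['confidence'],2),W(c,d['at'])) for d in spotter.tip_of('scene',t)])
E
```

```text
time_s: 9.4
eef_pos: [0.6091, -0.1177, 0.1261]
eef_rot: [0.0, 0.985, -0.174, 0.001]
wrist_force: [0.1, 1.1, 2.1]
opening: -0.001
time_s: 9.9
eef_pos: [0.5963, -0.151, 0.1251]
eef_rot: [0.0, 0.985, -0.174, -0.0]
wrist_force: [-0.0, -0.3, 0.5]
opening: -0.003
guide_a_center [(0.9, array([ 0.592, -0.177,  0.032]))]
clamp_a_tip [(0.55, array([ 0.589, -0.18 ,  0.151]))]
```

View pics/s6.png

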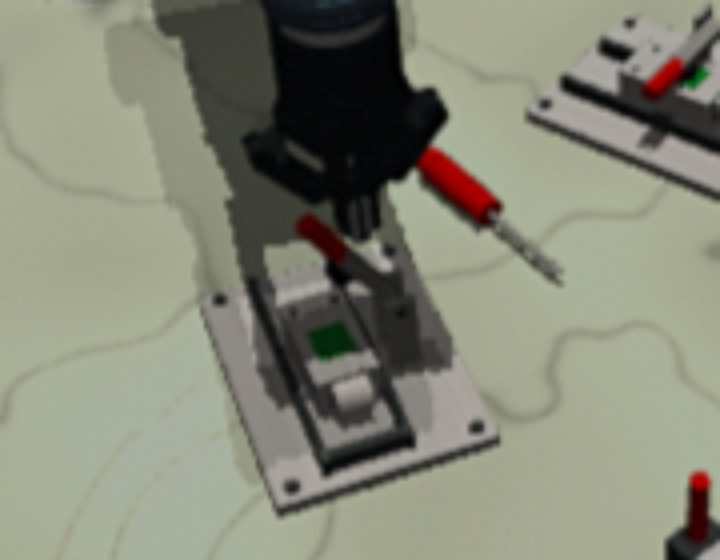

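The clamp is past upright, at about 1.06 rad, with the grip at (320,238). I'll push on another 47 mm or so and then rise.

```bash
python3 -m pendant '[[[-4,-11,0,0,0],[-4,-11,0,0,0],[-4,-11,0,0,0],[-4,-11,0,0,0],[0,0,0,0,0],[0,0,40,0,0],[0,0,50,0,0],[0,0,0,0,0]]]'
python3 -m pendant '[[[-40,0,0,0,0],[-40,0,0,0,0],[-40,0,0,0,0],[0,0,0,0,0],[0,0,0,0,0],[0,0,0,0,0],[0,0,0,0,0],[0,0,0,0,0]]]'
cat > chk.py <<'E'
from h import *
import sys
np.set_printoptions(precision=3,suppress=True)
c=cam('scene'); p=proj(c,[.59,-.15,.08]).astype(int)
cv2.imwrite('pics/'+sys.argv[1],cv2.resize(c['img'][p[1]-70:p[1]+70,p[0]-90:p[0]+90,::-1],None,fx=4,fy=4))
for n in ['scene','top','wrist']:
    c=cam(n)
    for t in ['guide_a_center','clamp_a_tip','clamp_a_hinge']:
        print(n,t,[(round(d['confidence'],2),W(c,d['at'])) for d in spotter.tip_of(n,t)])
E
python3 chk.py s7.png
```

```text
time_s: 11.05
eef_pos: [0.5835, -0.1952, 0.2207]
eef_rot: [0.001, 0.985, -0.174, 0.005]
wrist_force: [0.4, 0.5, -0.8]
opening: -0.0
time_s: 12.05
eef_pos: [0.4611, -0.1939, 0.2151]
eef_rot: [-0.0, 0.985, -0.174, -0.0]
wrist_force: [-0.6, 0.4, 0.8]
opening: -0.001
scene guide_a_center [(0.93, array([ 0.594, -0.176,  0.033]))]
scene clamp_a_tip [(0.57, array([ 0.571, -0.225,  0.064]))]
scene clamp_a_hinge [(0.57, array([ 0.601, -0.132,  0.069]))]
top guide_a_center [(0.95, array([ 0.594, -0.177,  0.029]))]
top clamp_a_tip [(0.79, array([ 0.569, -0.227,  0.061]))]
top clamp_a_hinge [(0.56, array([ 0.604, -0.135,  0.061]))]
wrist guide_a_center [(0.91, array([ 0.593, -0.183,  0.025]))]
wrist clamp_a_tip [(0.71, array([ 0.573, -0.231,  0.059]))]
wrist clamp_a_hinge []
```

View pics/s7.png

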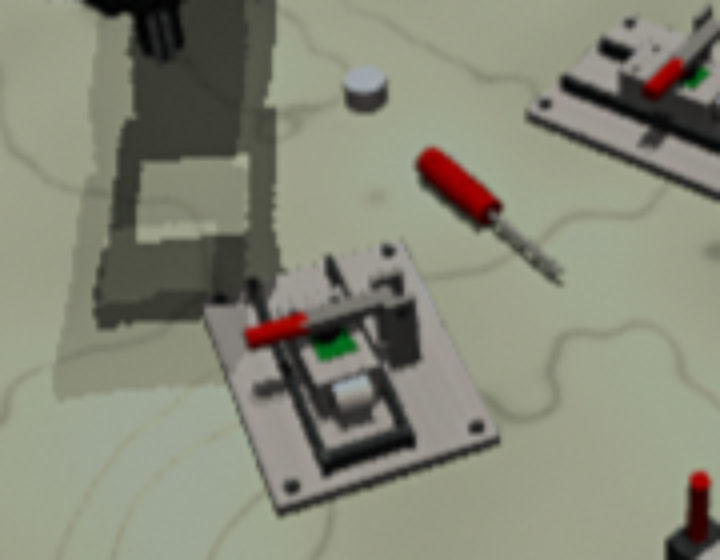

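The clamp is down level across the block: tip height is about 0.061 m against the hinge at 0.064 m. The arm is clear, so I'll let it settle, recheck and hand in.

```bash
python3 -m pendant '[[[0,0,0,0,0],[0,0,0,0,0],[0,0,0,0,0],[0,0,0,0,0],[0,0,0,0,0],[0,0,0,0,0],[0,0,0,0,0],[0,0,0,0,0]]]'
python3 chk.py s8.png; python3 -c "
from h import *
print(order.hand_in())"
```

```text
time_s: 13.7
eef_pos: [0.4608, -0.194, 0.2153]
eef_rot: [-0.0, 0.985, -0.174, -0.0]
wrist_force: [1.5, 0.2, -0.2]
opening: 0.001
scene guide_a_center [(0.65, array([ 0.592, -0.177,  0.033]))]
scene clamp_a_tip [(0.66, array([ 0.575, -0.226,  0.063]))]
scene clamp_a_hinge [(0.67, array([ 0.597, -0.136,  0.067]))]
top guide_a_center [(0.83, array([ 0.594, -0.179,  0.032]))]
top clamp_a_tip [(0.77, array([ 0.57 , -0.225,  0.062]))]
top clamp_a_hinge [(0.47, array([ 0.606, -0.137,  0.063])), (0.37, array([0.547, 0.184, 0.011]))]
wrist guide_a_center [(0.8, array([ 0.594, -0.182,  0.022]))]
wrist clamp_a_tip [(0.71, array([ 0.569, -0.232,  0.059])), (0.45, array([ 0.594, -0.185,  0.024]))]
wrist clamp_a_hinge [(0.98, array([ 0.602, -0.135,  0.061]))]
the job is handed in; nothing more can be done
None
```

I pushed the standing block over with the shut fingers and it lies flat in its nest, green label up. I then pushed the clamp over from outside and it came down onto the block. I handed the job in at about 14 s; no verdict is reported.

**Block:** its middle is about 12 mm beyond the nest's centre and close to the centre line. The cameras disagree by about 4 to 6 mm across the nest, which is within their stated accuracy. They put its middle 22 to 33 mm above the bed, where 30 mm is expected.

**Clamp:** its tip is level with the hinge to within a few millimetres (about -0.02 rad). Its pose did not change over the last 1.6 s.

**Surroundings:** the arm was clear of everything at the end. In the last picture I looked at, the screwdriver, the spare roller and the other nest looked undisturbed. I did not measure the loose things again.

**Not checked:** the pad's force on the block can't be measured directly. I infer it from the clamp resting level on the block.

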